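Pack the water test kit

TASK

Pack the open water test kit: stand the square bottle in the square pocket, the small round dropper bottle in the narrow round pocket and the low cup in the wide round pocket, each upright and set down, not dropped. The low cup is in the middle of the stack on the wide jar, so lift the small jar off it first and later put that back, centred, on the wide jar's lid. The wide jar, the tall cup and the large round dropper bottle are the bench's own: leave them standing where they are.

Things in the scene. Friction and masses are not known exactly. Their poses are not given: they have to be found in the camera images.
- low_cup: Low sample cup, 46 mm high: translucent body tapering from 52 to 48 mm diameter at the foot, flat red screw lid 58 mm in diameter over the top 15 mm. Starts as the middle one of the stack: it stands on the wide jar and carries the small jar. Origin: centre of its underside, z up.
- small_jar: Small sample jar, 50 mm high: translucent body 36 to 38 mm in diameter, flat red screw lid 41 mm in diameter over the top 14 mm. Starts on top of the stack, its underside 106 mm above the bench. Origin: centre of its underside, z up. For parking it, the bench at x = 0.44, y = -0.05 (m from the robot base, x ahead, y left) is empty for 60 mm all round.
- wide_jar: Wide sample jar, 60 mm high, translucent body 82 mm and flat red lid 86 mm in diameter, 0.3 kg; stands loose on the bench at the bottom of the stack and is to stay there. Origin: centre of its underside, z up; its lid's top is 60 mm above that.
- square_bottle: Square brown reagent bottle with a paper label and a black dropper cap: body 40 x 40 mm and 56 mm high, with the cap (25 mm in diameter) 90 mm high. Origin: centre of its underside, z up, x and y square to its sides.
- small_round_bottle: Small round brown dropper bottle with a paper label: body 36 mm in diameter up to 50 mm, then a shoulder, a black collar and a rubber teat, 85 mm high in all. Origin: centre of its underside, z up.
- large_round_bottle: Large round brown dropper bottle of the same make, not part of the kit: 52 mm in diameter, 122 mm high. Stands on the bench and is to stay. Origin: centre of its underside, z up. Two loose black screw caps (22 mm wide, 12 mm high), unlisted, lie between the bottles and do not matter.
- tall_cup: Tall sample cup, not part of the kit: red lid (58 mm) and body like the low cup's but 78 mm high. Stands on the bench and is to stay. Origin: centre of its underside, z up. (The kit case, unlisted, is 200 mm square with its rim 42 mm above the bench; its lid lies open flat beyond it, as high. Its fourth insert is full of flat vials.)
- cup_pocket: Target of the low cup: wide round pocket, 70 mm in diameter, 14 mm deep. In a fixed grey foam insert 94 mm square, one of four set two by two in the open blue kit case; which quarter it has varies. Origin: under the pocket's centre, 5 mm above the bench; z up, x and y along the case's sides. Pocket floor 21 mm and foam top 35 mm above the origin.
- round_pocket: Target of the small round bottle: narrow round pocket, 54 mm in diameter, 14 mm deep. In a fixed grey foam insert 94 mm square, one of four set two by two in the open blue kit case; which quarter it has varies. Origin: under the pocket's centre, 5 mm above the bench; z up, x and y along the case's sides. Pocket floor 21 mm and foam top 35 mm above the origin.
- square_pocket: Target of the square bottle: square pocket, 58 x 58 mm, 14 mm deep; its sides run along x and y, turn the bottle to match. In a fixed grey foam insert 94 mm square, one of four set two by two in the open blue kit case; which quarter it has varies. Origin: under the pocket's centre, 5 mm above the bench; z up, x and y along the case's sides. Pocket floor 21 mm and foam top 35 mm above the origin.

How it is judged (in metres and radians):
On the way:
1. the small jar is lifted off while the low cup still stands on the wide jar (distance between small_jar and low_cup above 0.07 m and horizontal distance between low_cup and wide_jar below 0.025 m and z of low_cup in the frame of wide_jar between 0.054 and 0.066 m and angle between low_cup's own z axis and vertical below 0.1 rad), for 0.2 s.
At the end, for the whole second after the job is handed in: Low cup, small round and square bottle upright on the floors of their own pockets (centres within 14 mm, height 6 mm, tilt 0.1 rad); small jar upright on the wide jar's lid, centres within 18 mm; wide jar, tall cup, large bottle upright within 30 mm of their starts; all released, at rest (horizontal distance between low_cup and cup_pocket below 0.014 m and z of low_cup in the frame of cup_pocket between 0.015 and 0.027 m and angle between each of low_cup, small_round_bottle, square_bottle, small_jar, wide_jar, tall_cup, large_round_bottle's own z axis and vertical below 0.1 rad and horizontal distance between small_round_bottle and round_pocket below 0.014 m and z of small_round_bottle in the frame of round_pocket between 0.015 and 0.027 m and horizontal distance between square_bottle and square_pocket below 0.014 m and z of square_bottle in the frame of square_pocket between 0.015 and 0.027 m and horizontal distance between small_jar and wide_jar below 0.018 m and z of small_jar in the frame of wide_jar between 0.054 and 0.066 m and distance of each of wide_jar, tall_cup, large_round_bottle from where it was at the start of the episode below 0.03 m and linear speed of each of low_cup, small_jar, square_bottle, small_round_bottle, wide_jar, tall_cup, large_round_bottle below 0.02 m/s); the robot touches nothing.
It fails at once if something that belongs to the bench (wide jar, tall cup, large round bottle) is moved by more than 30 mm or tipped over (distance of any of wide_jar, tall_cup, large_round_bottle from where it was at the start of the episode above 0.03 m or angle between any of wide_jar, tall_cup, large_round_bottle's own z axis and vertical above 0.35 rad).
It fails at once if a cup, jar or bottle is dropped: it falls freely from more than about 40 mm ((contact force between low_cup and the fingers below 0.05 N and linear speed of low_cup above 0.9 m/s) or (contact force between small_jar and the fingers below 0.05 N and linear speed of small_jar above 0.9 m/s) or (contact force between square_bottle and the fingers below 0.05 N and linear speed of square_bottle above 0.9 m/s) or (contact force between small_round_bottle and the fingers below 0.05 N and linear speed of small_round_bottle above 0.9 m/s)).
It also fails if it takes over 120 s, if anything falls off the work surface, if the arm or the gripper's body presses on something with over 40 N, if the wrist force passes 120 N, or if a joint passes its speed limit or range.

ROBOT

A 6-joint arm with a two-finger parallel gripper is mounted at the origin on the work surface. World frame = base frame: x ahead of the robot, y to its left, z up, the work surface at z = 0. Lengths are in m, angles in degrees, forces in N, time in s.
With the tool pointing down it reaches from about 0.3 to 0.95 m from the base axis. Payload 3.1 kg.
Tool frame: the origin (TCP) lies at the very end of the fingers, on their centre line; the grasp point (between the pads) lies 19 mm behind it; z points along the fingers, y is the line along which they close (so a half turn about z gives the same grasp; the last joint's range is limited). The gripper opens to 85 mm and grips with 20 to 120 N. Pads are 22 mm wide; open, the fingers measure 114 mm over their backs; the gripper's body (76 mm by 85 mm) begins 54 mm behind the grasp point. The pads swing forward as they close: fully open they stand 13 mm farther back than shut.
Start: joints at [-74.41, 17.653, 93.61, -0, 68.738, -3.994], TCP at [0.209, -0.589, 0.231] pointing down, gripper open.
Joint ranges: [-175.34, 175.34], [-45.06, 112.39], [2.9, 150.54], [-68.45, 248.45], [3.09, 151.38], [-168.51, 168.51]. Speed limits (degrees/s): [159.86, 159.86, 180, 180, 180, 180].

INTERFACE

Orientations are given as a 3x3 rotation matrix whose columns are the frame's x, y, z axes.
In Python, from workcell import arm, eoat, telemetry, imaging gives the robot as it stands. Calls block until the motion is done:
- arm.movep(position, orientation): joint-space move of the TCP to a pose.
- arm.servo_line(position, rot=None, vel=0.15): straight line of the TCP; rot=None keeps the orientation; vel is the mean speed in m/s.
- arm.goto_joints(angles): joint-space move.
- eoat.grip(opening, force=None): opening from 0.0 (shut) to 1.0 (fully open); force is the grip in N (None keeps the last); returns when the fingers have stopped.
- arm.dwell(seconds).
- arm.solve_ik(position, orientation): joint angles nearest the present ones, or None.
- telemetry.state(): the state.
- imaging.snapshot(name): name is "scene" or "top" or "wrist"; returns a dict with "image" (480x640x3 uint8, blue, green, red), "depth" (480x640 float32, m along the optical axis (not along the pixel's ray), 0 where there is no reading), "fx", "fy", "cx", "cy" (pixels), "k1" (the pictures are not rectified: a ray, as slopes to the right and down, at radius r is drawn at 1 + k1 r^2 times it, then the intrinsics apply), "rvec" (rotation vector, rad) and "tvec" (3), from world to camera coordinates, as OpenCV has them. Camera axes: x right, y down, z forward; pixel columns grow to the right and rows downward; lengths in m; the calibration is good to about 2 mm. A picture is of the moment at which its call begins.
A pose or a line that the arm cannot do raises arm.IKError and nothing moves.
- arm.hand_in(): hands the job in; it is judged then, once.
The state is a dict: "t": time; "joint_positions": joint angles; "qvel": joint speeds; "effort": joint torques, N m; "ee_pos": TCP position; "orientation": TCP orientation; "force": force on the tool from outside, world axes, zero at the start; "ft_torque": the same for the moment, N m; "gripper_width": opening from 0.0 (shut) to 1.0 (fully open); "finger_force": force on a finger pad.
Only numpy, scipy, OpenCV 4.12 (cv2) and the standard library are available. Lean on these libraries where they do the work, as an engineer would, in place of code of your own. Each camera call takes 0.05 s, during which the arm holds its last target. There are 200 camera calls.

## Working session

There is one attempt and no reset: what is moved stays moved. The work goes in short steps, each a Python script; the robot and the scene stay as the last script left them, time stands still between calls to the robot, and variables do not carry over. Pictures are saved under pics/ and viewed, at most 14 in all, crops included, and the job is handed in when it is done.

```bash
ls; mkdir -p pics; cat > h.py <<'E'
import numpy as np, cv2
from workcell import arm, eoat, telemetry, imaging
def cloud(s):
    h,w=s["depth"].shape
    u,v=np.meshgrid(np.arange(w),np.arange(h))
    x=(u-s["cx"])/s["fx"]; y=(v-s["cy"])/s["fy"]
    k=s["k1"]; a,b=x.copy(),y.copy()
    for _ in range(8):
        f=1+k*(a*a+b*b); a=x/f; b=y/f
    d=s["depth"]; P=np.stack([a*d,b*d,d],-1)
    R=cv2.Rodrigues(np.array(s["rvec"],float))[0]; t=np.array(s["tvec"],float).ravel()
    W=(P-t)@R; W[d<=0]=np.nan
    return W
def down(deg):  # tool y axis (closing line) at angle deg in world xy
    a=np.radians(deg); y=np.array([np.cos(a),np.sin(a),0]); z=np.array([0,0,-1.]); x=np.cross(y,z)
    return np.stack([x,y,z],1)
E
python3 - <<'E'
from h import *
for n in ("top","scene"):
    s=imaging.snapshot(n); cv2.imwrite(f"pics/{n}0.png",s["image"]); W=cloud(s); np.save(n+"0.npy",W); np.save(n+"0i.npy",s["image"])
    print(n,s["fx"],s["k1"],s["rvec"],s["tvec"],np.isnan(W[...,2]).mean())
s=telemetry.state(); print(s)
E
```

```text
pics
top 527.6796783900893 0.011093568895176405 [ 2.17419111 -2.04607671  0.20544734] [-0.06282804  0.52935272  1.11630652] 0.0038216145833333335
scene 437.6280087317325 -0.030897974750923464 [ 2.18572608  0.84641823 -0.36277858] [-0.3419084  -0.20867514  1.14702481] 0.0037044270833333334
{'t': 0.1, 'joint_positions': array([-7.44107547e+01,  1.77018735e+01,  9.36814034e+01, -8.91135414e-04,
        6.87379382e+01, -3.99611330e+00]), 'qvel': array([ 0.0151315 , -0.04221434, -0.04429362,  0.10578706,  0.05486758,
        0.08472264]), 'effort': array([-4.07919724e-04, -4.16406655e+01, -2.77644664e+01, -6.17562978e-05,
        4.01563098e-03, -2.84897780e-06]), 'ee_pos': array([ 0.20924968, -0.58814165,  0.23014314]), 'orientation': array([[ 9.42141286e-01,  3.35215538e-01, -5.82505948e-04],
       [ 3.35216018e-01, -9.42139100e-01,  2.03387935e-03],
       [ 1.32986332e-04, -2.11146703e-03, -9.99997762e-01]]), 'force': array([ 0.02430075,  0.16382328, -0.3204569 ]), 'ft_torque': array([ 0.03056947, -0.04646966,  0.03409682]), 'finger_force': 0.0, 'gripper_width': 0.9998184823325914}
```

View pics/top0.png

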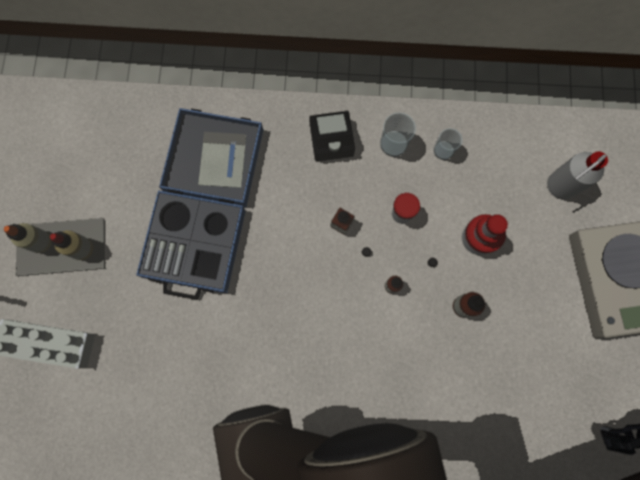

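View pics/scene0.png

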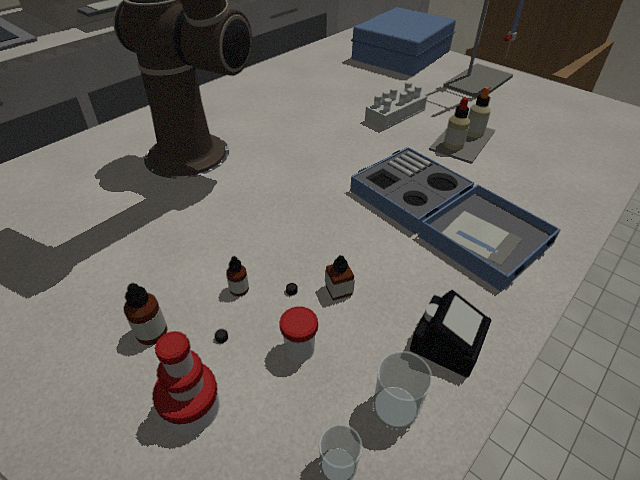

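The top view shows the square pocket at (206,263), the round pocket at (215,223) and the cup pocket at (175,215). The square bottle is at (343,219), the small round bottle at (395,284) and the large one at (470,303). The tall cup is at (406,207) and the stack at (487,233), with the small jar's lid at about (497,224).

```bash
cat > m.py <<'E'
from h import *
def circ(p):
    c,r=cv2.minEnclosingCircle(p.astype(np.float32)); return np.round(c,4),round(r,4)
W=np.load("top0.npy")
def roi(u,v,h,z0,z1):
    p=W[v-h:v+h,u-h:u+h].reshape(-1,3); return p[(p[:,2]>z0)&(p[:,2]<z1)]
for n,u,v,h,z0,z1 in [("smalljar",495,226,32,.150,.165),("lowcup",490,230,32,.1,.112),("widejar",485,233,32,.055,.066),("tall",406,207,25,.07,.085),
  ("sqcap",343,219,22,.075,.1),("sqbody",343,219,22,.045,.062),("small",395,284,18,.06,.095),("smallbody",395,284,18,.035,.055),("large",470,303,25,.09,.13),("largebody",470,303,25,.05,.088)]:
    p=roi(u,v,h,z0,z1)
    if len(p)>3: print(n,len(p),p.mean(0).round(4),circ(p[:,:2]))
    else: print(n,len(p))
p=roi(343,219,22,.045,.062)
if len(p)>3: print(cv2.minAreaRect(p[:,:2].astype(np.float32)))
for n,u,v in [("cup",175,215),("round",215,223),("square",206,263)]:
    # pocket rim: floor points near z .026
    p=roi(u,v,24,.015,.031); print(n,len(p),p.mean(0).round(4),circ(p[:,:2]),cv2.minAreaRect(p[:,:2].astype(np.float32)))
p=W[100:300,130:270].reshape(-1,3); p=p[(p[:,2]>.033)&(p[:,2]<.05)]
r=cv2.minAreaRect(p[:,:2].astype(np.float32)); print(r,cv2.boxPoints(r))
E
python3 m.py
```

```text
smalljar 328 [ 0.5729 -0.3944  0.1558] (array([ 0.5737, -0.3951]), 0.0215)
lowcup 246 [ 0.5677 -0.3892  0.1061] (array([ 0.5749, -0.397 ]), 0.0301)
widejar 509 [ 0.5669 -0.3925  0.0603] (array([ 0.5769, -0.4021]), 0.0436)
tall 552 [ 0.6239 -0.2227  0.0782] (array([ 0.6253, -0.2227]), 0.0304)
sqcap 66 [ 0.5896 -0.0844  0.0829] (array([ 0.592 , -0.0848]), 0.0122)
sqbody 211 [ 0.5875 -0.084   0.0561] (array([ 0.592 , -0.0843]), 0.0264)
small 90 [ 0.4526 -0.2058  0.0737] (array([ 0.4538, -0.2068]), 0.0112)
smallbody 115 [ 0.4505 -0.2031  0.0499] (array([ 0.4542, -0.2064]), 0.0184)
large 205 [ 0.4164 -0.3662  0.1078] (array([ 0.4169, -0.369 ]), 0.0165)
largebody 333 [ 0.4134 -0.3597  0.0753] (array([ 0.4174, -0.3683]), 0.0265)
((0.5912646055221558, -0.08437997847795486), (0.0405973456799984, 0.04180407151579857), 63.83258819580078)
cup 671 [0.583  0.2962 0.0266] (array([0.5965, 0.282 ]), 0.0566) ((0.5990248322486877, 0.29358240962028503), (0.06649836152791977, 0.10679754614830017), 77.8983383178711)
round 428 [0.5692 0.1997 0.0263] (array([0.5738, 0.189 ]), 0.0653) ((0.5739167928695679, 0.18959683179855347), (0.11114443838596344, 0.07878271490335464), 0.763011634349823)
square 641 [0.4716 0.2136 0.0263] (array([0.4527, 0.2158]), 0.0563) ((0.46034228801727295, 0.21099768579006195), (0.09897833317518234, 0.08229245990514755), 82.71524810791016)
((0.6277370452880859, 0.24139702320098877), (0.20189721882343292, 0.41697362065315247), 82.90564727783203) [[0.40837887 0.16697013]
 [0.8221602  0.11547238]
 [0.84709525 0.3158239 ]
 [0.4333139  0.36732167]]
```

```bash
cat >> h.py <<'E'
def pose_yaw(p,deg):
    best=None
    for d in (deg,deg+180):
        q=arm.solve_ik(list(p),down(d))
        if q is not None and (best is None or abs(q[5])<best[0]): best=(abs(q[5]),d)
    if best is None: raise RuntimeError("no ik")
    return down(best[1])
def fz(): return telemetry.state()["force"][2]
def info(tag):
    s=telemetry.state(); print(tag,"t%.1f"%s["t"],s["ee_pos"].round(4),"w%.3f"%s["gripper_width"],"ff%.1f"%s["finger_force"],s["force"].round(1))
def pick(xy,deg,z,zup=.26,force=35,op=1.0):
    p=[*xy,zup]; R=pose_yaw(p,deg); arm.movep(p,R); eoat.grip(op)
    arm.servo_line([*xy,z+.03],vel=.2); arm.servo_line([*xy,z],vel=.08)
    eoat.grip(0.0,force); info("gripped")
    arm.servo_line([*xy,z+.02],vel=.06); arm.servo_line([*xy,zup],vel=.2); info("lifted")
def place(xy,deg,z,op,zup=.26):
    p=[*xy,zup]; R=pose_yaw(p,deg); arm.movep(p,R)
    arm.servo_line([*xy,z+.025],vel=.2); arm.servo_line([*xy,z+.004],vel=.06); arm.dwell(.2); f0=fz(); zz=z+.004
    while zz>z-.005:
        zz-=.001; arm.servo_line([*xy,zz],vel=.02)
        if fz()-f0>2.5: break
    info("down dz%.4f"%(zz-z)); eoat.grip(op); arm.dwell(.1); arm.servo_line([*xy,z+.05],vel=.1); arm.servo_line([*xy,zup],vel=.25); info("released")
E
python3 - <<'E'
from h import *
W=np.load("top0.npy"); m=((W[...,2]>.022)&(W[...,2]<.03)).astype(np.uint8); m[:,:130]=0; m[:,270:]=0; m[:190]=0;m[300:]=0
n,l,st,c=cv2.connectedComponentsWithStats(m,connectivity=4)
for i in range(1,n):
    if st[i,4]>60:
        p=W[l==i][:,:2].astype(np.float32); print(c[i].round(),st[i,4],p.mean(0).round(4),cv2.minEnclosingCircle(p),cv2.minAreaRect(p))
pick((.5738,-.3953),0,.129); place((.44,-.05),0,.129-.106,.75)
E
```

```text
[231. 194.] 151 [0.6422 0.174 ] ((0.6441525220870972, 0.17757120728492737), 0.030648333951830864) ((0.6402016282081604, 0.17720253765583038), (0.022887811064720154, 0.06052006036043167), 3.428013324737549)
[175. 216.] 592 [0.5803 0.2975] ((0.5801799297332764, 0.2975349724292755), 0.03421182185411453) ((0.5805492997169495, 0.2975211441516876), (0.06613104045391083, 0.06509991735219955), 3.986861228942871)
[216. 224.] 357 [0.5683 0.2029] ((0.5683589577674866, 0.20310470461845398), 0.026310302317142487) ((0.5685017108917236, 0.20303216576576233), (0.04887406900525093, 0.051603466272354126), 48.51898193359375)
[206. 265.] 565 [0.4728 0.215 ] ((0.4725343585014343, 0.21607179939746857), 0.03812552988529205) ((0.47331687808036804, 0.21463081240653992), (0.05648873373866081, 0.057433027774095535), 81.53279113769531)
gripped t3.5 [ 0.5743 -0.3956  0.1297] w0.463 ff35.3 [-0.6 -1.2  1.6]
lifted t4.7 [ 0.5731 -0.3948  0.2585] w0.463 ff35.3 [-0.2 -0.1 -1.6]
down dz-0.0000 t9.0 [ 0.4402 -0.0501  0.0236] w0.466 ff35.6 [-0.4  0.5  5.9]
released t11.0 [ 0.4387 -0.0497  0.2581] w0.743 ff0.0 [-0.3 -0.2 -0.2]
```

```bash
python3 - <<'E'
from h import *
s=imaging.snapshot("top"); W=cloud(s); p=W[200:266,455:521].reshape(-1,3); 
q=p[(p[:,2]>.1)&(p[:,2]<.112)]; c,r=cv2.minEnclosingCircle(q[:,:2].astype(np.float32)); print(c,r,q[:,2].mean(),len(q))
assert abs(r-.029)<.004 and len(q)>200
pick(c,0,.081); place((.5803,.2975),-7.1,.081-.060+.026,.92)
s=imaging.snapshot("top"); cv2.imwrite("pics/top1.png",s["image"]); W=cloud(s)
for n,u,v,h,z0,z1 in [("wide",485,233,34,.055,.066),("smalljar",0,0,0,.045,.055),("cup",175,215,30,.066,.08)]:
    p=(W[v-h:v+h,u-h:u+h] if h else W).reshape(-1,3); p=p[(p[:,2]>z0)&(p[:,2]<z1)]
    if not h: p=p[np.hypot(p[:,0]-.44,p[:,1]+.05)<.045]
    if len(p)>3: print(n,len(p),p.mean(0).round(4),cv2.minEnclosingCircle(p[:,:2].astype(np.float32)))
E
```

```text
(0.5753267407417297, -0.397438645362854) 0.030137833207845688 0.10625640319499413 590
gripped t14.6 [ 0.576  -0.3979  0.0819] w0.666 ff37.5 [-0.1 -0.2  2.4]
lifted t16.0 [ 0.5744 -0.3967  0.258 ] w0.668 ff37.3 [-0.3 -0.5 -1. ]
down dz0.0000 t21.3 [0.5803 0.2975 0.0479] w0.670 ff37.8 [-2.3 -1.4  5.5]
released t23.2 [0.5791 0.297  0.2579] w0.917 ff0.0 [ 0.   0.2 -0.3]
wide 1162 [ 0.5764 -0.402   0.0603] ((0.5770618915557861, -0.4027283489704132), 0.04394814744591713)
smalljar 278 [ 0.4392 -0.0508  0.0504] ((0.43932193517684937, -0.05061234161257744), 0.021060023456811905)
cup 544 [0.5779 0.2951 0.0726] ((0.5797544121742249, 0.29524585604667664), 0.030522512272000313)
```

View pics/top1.png

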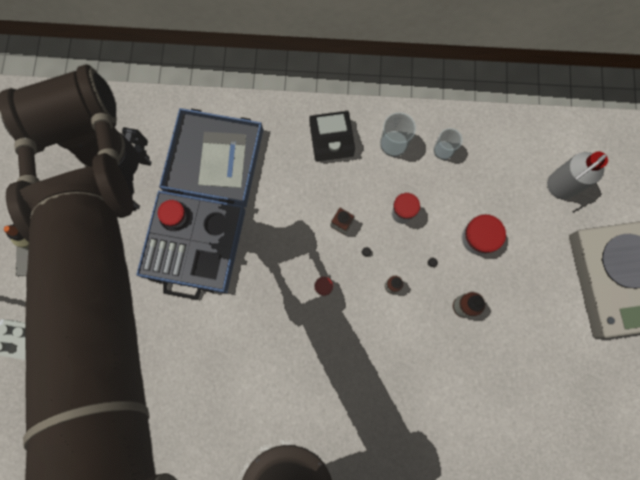

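The low cup sits in its pocket at (172,213). The wide jar at (486,234) is clear, and the small jar is parked at (324,286). The small jar goes back next, then the two bottles.

```bash
python3 - <<'E'
from h import *
pick((.4393,-.0507),0,.023); place((.5767,-.4024),0,.083,.75)
pick((.4540,-.2066),0,.020,force=40); place((.5684,.2030),-7.1,.046,.72)
info("x")
s=imaging.snapshot("top"); cv2.imwrite("pics/top2.png",s["image"])
E
```

```text
gripped t27.1 [ 0.4398 -0.0508  0.0235] w0.467 ff34.8 [-0.9  0.9  3.7]
lifted t28.8 [ 0.4383 -0.0505  0.2586] w0.468 ff35.3 [-0.  -0.8 -0.4]
down dz0.0000 t32.8 [ 0.5768 -0.4026  0.0836] w0.466 ff35.5 [-0.3  0.6  2.4]
released t34.6 [ 0.5759 -0.4018  0.2582] w0.750 ff0.0 [ 0.  -0.6 -1.2]
gripped t38.1 [ 0.4545 -0.2069  0.0206] w0.409 ff40.0 [-0.4  0.1  3.4]
lifted t39.8 [ 0.4531 -0.2061  0.2585] w0.408 ff39.9 [-0.  -0.8 -0.6]
down dz0.0000 t44.2 [0.5686 0.203  0.0466] w0.406 ff40.2 [-1.1  0.3  4. ]
released t46.1 [0.5671 0.2026 0.2579] w0.719 ff0.0 [-0.5 -0.4 -0.5]
x t46.1 [0.5671 0.2026 0.2579] w0.719 ff0.0 [-0.5 -0.4 -0.5]
```

View pics/top2.png

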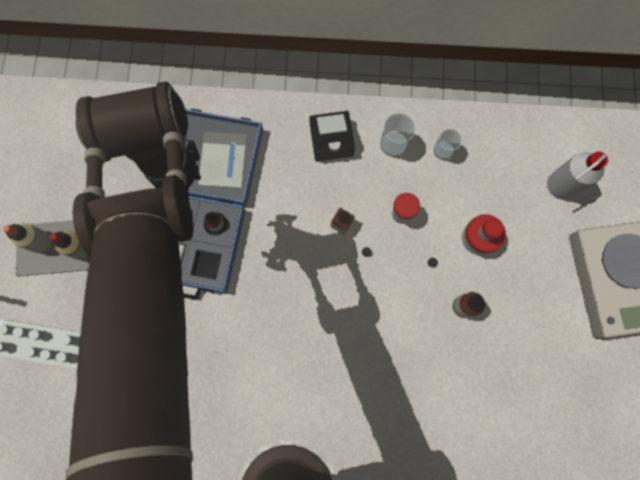

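The small round bottle stands in the round pocket at (214,222) and the small jar is back on the wide jar at (492,230). That leaves the square bottle at (343,219).

```bash
python3 - <<'E'
from h import *
pick((.5916,-.0844),63.8,.024,force=40); place((.4730,.2150),82.9,.050,.75)
arm.movep([.35,-.1,.35],pose_yaw([.35,-.1,.35],0))
s=imaging.snapshot("top"); W=cloud(s)
cv2.imwrite("pics/top3.png",s["image"]); s2=imaging.snapshot("scene"); cv2.imwrite("pics/scene3.png",s2["image"])
for n,u,v,h,z0,z1 in [("cup",175,215,25,.066,.08),("rcap",214,222,18,.085,.12),("rbody",214,222,18,.065,.082),("scap",205,262,20,.1,.122),("sbody",205,262,22,.074,.09),("smalljar",490,230,30,.1,.12),("wide",485,233,34,.055,.066),("tall",406,207,25,.07,.085),("large",470,303,25,.05,.088)]:
    p=W[v-h:v+h,u-h:u+h].reshape(-1,3); p=p[(p[:,2]>z0)&(p[:,2]<z1)]
    if len(p)>3: print(n,len(p),p.mean(0).round(4),np.round(cv2.minEnclosingCircle(p[:,:2].astype(np.float32))[0],4),p[:,2].max().round(3))
    if n=="sbody" and len(p)>3: print(cv2.minAreaRect(p[:,:2].astype(np.float32)))
E
```

```text
gripped t50.2 [ 0.5923 -0.0846  0.0246] w0.464 ff40.9 [ 0.5 -0.5  3.4]
lifted t52.0 [ 0.5905 -0.0842  0.2582] w0.465 ff40.7 [-0.   0.3 -1.9]
down dz0.0000 t56.0 [0.4731 0.215  0.0506] w0.464 ff41.1 [-1.6 -0.7  5.1]
released t57.9 [0.4718 0.2146 0.2582] w0.753 ff0.0 [-0.5  0.9 -0.1]
cup 547 [0.5778 0.2952 0.0724] [0.5793 0.2957] 0.079
rcap 99 [0.5653 0.2009 0.099 ] [0.5661 0.2029] 0.114
rbody 112 [0.5616 0.1973 0.0761] [0.566  0.2016] 0.082
scap 91 [0.4719 0.214  0.1069] [0.473  0.2149] 0.119
sbody 231 [0.4712 0.2117 0.0829] [0.4745 0.2144] 0.089
((0.47362783551216125, 0.2155066579580307), (0.041826698929071426, 0.0405086949467659), 80.46234130859375)
smalljar 319 [ 0.575  -0.4003  0.1099] [ 0.5763 -0.4027] 0.118
wide 783 [ 0.5722 -0.3965  0.0603] [ 0.5763 -0.4027] 0.066
tall 550 [ 0.624  -0.2226  0.0782] [ 0.625  -0.2232] 0.084
large 334 [ 0.4135 -0.3597  0.0748] [ 0.4171 -0.3686] 0.088
```

View pics/scene3.png

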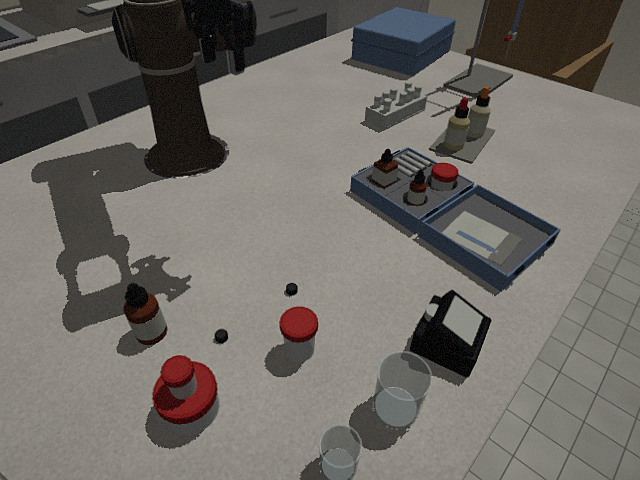

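The scene view shows the square bottle (384,168), small round bottle (418,188) and low cup (444,176) all upright in their pockets. The small jar is centred on the wide jar at (180,378), and the measured positions agree.

```bash
python3 -c "
from h import *
arm.dwell(.5); print(arm.hand_in())"
```

```text
the job is handed in; nothing more can be done
None
```

I handed the job in after about 60 s of robot time: the final pictures show the low cup and both kit bottles upright in their pockets, the small jar centred on the wide jar's lid, and the wide jar, tall cup and large bottle unmoved; no verdict was returned.

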